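Bed a bisque vase neck-down in the wheel chuck

TASK

The vase on the ware board is to have its foot waxed on the wheel: lift it as it stands, mouth down, and nest its tapered shoulder in the flared mouth of the chuck so that it centres itself and sits fully home and upright. Then lean on it just hard enough that the chuck bites, and turn the vase until the wheel has come round with it by an eighth of a turn or a bit more, either way, moving the wheel only through the vase, never pushing on the wheel or chuck, and never bearing down hard on the brittle ware or dropping it in. Let go and leave the vase standing in the chuck, with the other things left where they are.

Things in the scene. Friction and masses are not known exactly. Their poses are not given: they have to be found in the camera images.
- vase_mid (a point): Centre of the vase to be set in the chuck: buff unglazed (bisque) bottle vase, 150 mm tall, about 0.36 kg (varies by a fifth), standing mouth down on the ware board. On its axis, 75 mm above the mouth and 75 mm below the foot on top; z up. From the mouth up: lip 42 mm across, neck 33; from 30 to 58.6 mm up a straight shoulder cone from 36 to 84 mm across; belly 89 mm across, 67 to 75 mm up.
- vase_foot (a point): Centre of the flat top of the upturned vase, which is its foot: a plain round pedestal 54 mm across that fills the top 38 mm of the vase, above the belly; z up. Grip it there from above, at any yaw.
- wheel_top (a point): Centre of the wheel head's top face, on its axis, under the chuck; z up. The chuck is a dark brown open collar bedded there in a ring of clay: 98 mm across at the rim, inside it tapers from 84 mm across at the rim to a 54 mm throat 17.9 mm lower (40 degrees from the axis, as the vase's shoulder). Its rim stands 68 to 82 mm above this point, as it was bedded; fully home, vase_mid is 16.4 mm above the rim.
- wheel_base: The bench wheel: black splash pan 356 mm across and 30 mm high, fixed; origin under its centre, on the bench. In it a level aluminium wheel head 280 mm across, its top 36 mm above the bench, turns round the upright axis through the chuck. Ware and chuck are brittle: a push of up to 13 N from above is safe; one over about 17 N, or dropping the vase in from a height, is damage.
- wheel (a joint): Angle of the wheel head, rad, anticlockwise from above positive, endless, any value at the start. The motor is off and its belt drags with 0.27 N m; the wheel stays where it is left. The vase drives it only by friction in the taper: under its own weight the vase slips round in the chuck; with a push of 7 to 12 N from above, turned smoothly, the wheel comes with it. An eighth of a turn is 0.785 rad.
- bat_pin (a point): Top of one of the two bat pins on the wheel head (dark 16 mm studs, 6 mm high, on opposite sides, each 127 mm from the wheel's axis). They show how far the wheel has turned.
- ware_board: Pale wooden ware board lying on the bench, fixed, 440 x 180 x 18 mm, long side along its x; origin at the centre of its underside. The vase, the tumbler and the bowl stand on it, 18 mm above the bench.
- tumbler_mid (a point): A straight-sided bisque tumbler of the same colour, upside down on the ware board, 99 mm tall and 76 mm across; the point is its centre, 50 mm up. It is not wanted: leave it alone. It and the vase may stand in either place.
- bowl: A small cream bowl upside down on the near end of the ware board, 112 mm across and 52 mm high; origin at the centre of its underside. Leave it alone.
- wax_jar: A clear jar with a white lid, 68 mm across and 85 mm high, standing on the bench to the right of the wheel; origin at the centre of its underside. Leave it alone.

How it is judged:
By the outcome, as a careful person would: the job done as asked, in the order asked, and still so for the second after the job is handed in, with the robot touching nothing.
It also fails if it takes over 48 s, if anything falls off the work surface, if the arm or the gripper's body presses on something with over 40 N, if the wrist force passes 120 N, or if a joint passes its speed limit or range.

ROBOT

A 6-joint arm with a two-finger parallel gripper is mounted at the origin on the work surface. World frame = base frame: x ahead of the robot, y to its left, z up, the work surface at z = 0. Lengths are in m, angles in rad, forces in N, time in s.
With the tool pointing down it reaches from about 0.25 to 0.725 m from the base axis. Payload 9.7 kg.
Tool frame: the origin (TCP) lies midway between the tips of the shut fingers; the grasp point (between the pads) lies 19 mm behind it (ctrl.grip_depth is the distance from the TCP to the grasp point, in m); z points along the fingers, y is the line along which they close (so a half turn about z gives the same grasp; the last joint's range is limited). The gripper opens to 85 mm and grips with 20 to 120 N. Pads are 22 mm wide; open, the fingers measure 114 mm over their backs; the gripper's body (76 mm by 85 mm) begins 54 mm behind the grasp point. The pads swing forward as they close: fully open they stand 13 mm farther back than shut.
Start: joints at [-1.274, 0.087, 0.176, 1.66, 0, 1.571], TCP at [0.161, -0.526, 0.231] pointing down, gripper open.
Joint ranges: [-3.13, 3.13], [-0.85, 1.81], [-1.15, 1.24], [-2.2, 2.28], [-1.44, 1.52], [-3.14, 3.14]. Speed limits (rad/s): [2.22, 2.22, 2.57, 3.14, 3.14, 3.14].

INTERFACE

Orientations are given as [roll, pitch, yaw] about the fixed x, y, z axes, in that order (R = Rz(yaw) Ry(pitch) Rx(roll)).
In Python, from rig import ctrl gives the robot as it stands. The module is installed in compiled form; this text tells all that it offers.
- The arm moves only by the tool drive_tool, never from a script. Its argument "increments" is a list of rows, each a list of 7 numbers: the shift along the world's x, y, z in cm, then the turn, a rotation vector about the world's x, y, z in rad, then the closure, from 0 (fully open) to 1 (shut). A call has 1 to 12 rows; each row shifts and turns the commanded pose from where the row before left it; what a row does not reach is not made up. A row lasts 1/8 s, in which the tool goes at most 62.5 mm and 10.7 degrees, less where a joint would pass 70% of its speed; a pose out of reach is approached as far as the arm can. A call with a gripper value outside its range is refused whole. The fingers move at their own pace and stop on an object; "grip_force" is the grip in N (left out, the last holds). Time passes only in rows, so rows that do not move let the fingers close. It gives the time, the measured TCP pose, the force, the opening and the grip force at its end, in the units of the state.
- ctrl.sense(): the state, without advancing time (a new reading comes with each control period).
- ctrl.read_camera(name): name is "scene" or "top"; returns a dict with "pixels" (384x512x3 uint8, red, green, blue), "fx", "fy", "cx", "cy" (pixels), "dist" ([k1, k2, p1, p2, k3] as OpenCV has them; the pictures are not rectified), "world_from_camera" (4x4, takes a point from camera to world coordinates). Camera axes: x right, y down, z forward; pixel columns grow to the right and rows downward; lengths in m; the calibration is good to about 2 mm. A picture is of the moment at which its call begins. There is no depth.
- ctrl.close_job(): hands the job in; it is judged then, once.
The state is a dict: "clock": time; "q": joint angles; "dq": joint speeds; "effort": joint torques, N m; "tcp_pos": TCP position; "orientation": TCP orientation; "contact_force": force on the tool from outside, world axes, zero at the start; "ft_torque": the same for the moment, N m; "opening": finger opening in m; "grasp_force": force on a finger pad.
Only numpy, scipy, OpenCV 4.12 (cv2) and the standard library are available. Lean on these libraries where they do the work, as an engineer would, in place of code of your own. Each camera call takes 0.05 s, during which the arm holds its last target. There are 200 camera calls.

## Working session

There is one attempt and no reset: what is moved stays moved. The work goes in short steps, Python scripts to look and compute and a tool call to move; the robot and the scene stay as the last step left them, time stands still between calls to the robot, and variables do not carry over. Pictures are saved under pics/ and viewed, at most 10 in all, crops included, and the job is handed in when it is done.

Besides the shell and the picture viewer there is one more tool, called after "Request:" as a command line: name --pt "numbers of a row" for each row, then --argument value for the rest. drive_tool: Moves the arm, as the interface text tells. Its arguments: {"type":"object","properties":{"increments":{"type":"array","items":{"type":"array","items":{"type":"number"}}},"grip_force":{"type":"number"}},"required":["increments"]}

```bash
mkdir -p pics
cat > h.py <<'E'
import numpy as np, cv2
from rig import ctrl
def snap(n,f):
    c=ctrl.read_camera(n); cv2.imwrite('pics/'+f,c['pixels'][:,:,::-1]); return c
def KD(c): return np.array([[c['fx'],0,c['cx']],[0,c['fy'],c['cy']],[0,0,1]]),np.array(c['dist'],float)
def ray(c,u,v):
    K,D=KD(c); p=cv2.undistortPoints(np.array([[[u,v]]],float),K,D)[0,0]
    T=np.array(c['world_from_camera']); return T[:3,3],T[:3,:3]@np.array([p[0],p[1],1])
def atz(c,u,v,z):
    o,d=ray(c,u,v); return o+d*(z-o[2])/d[2]
def proj(c,P):
    K,D=KD(c); T=np.linalg.inv(np.array(c['world_from_camera']))
    return cv2.projectPoints(np.atleast_2d(np.array(P,float)),cv2.Rodrigues(T[:3,:3])[0],T[:3,3],K,D)[0][:,0]
E
python3 - <<'E'
from h import *
for n in('scene','top'):
    c=snap(n,n+'0.png'); print(n,c['fx'],np.round(c['world_from_camera'],3).tolist())
print(ctrl.sense())
E
```

```text
scene 451.953695231987 [[0.79, 0.503, -0.35, 0.895], [0.613, -0.654, 0.443, -0.64], [-0.006, -0.564, -0.826, 1.146], [0.0, 0.0, 0.0, 1.0]]
top 395.91463427012275 [[0.01, -0.994, 0.107, 0.368], [-1.0, -0.01, -0.001, -0.074], [0.002, -0.107, -0.994, 1.087], [0.0, 0.0, 0.0, 1.0]]
{'clock': 0.1, 'q': array([-1.27397443e+00,  8.74028358e-02,  1.75183497e-01,  1.65981659e+00,
        2.83388991e-06,  1.57083485e+00]), 'dq': array([ 0.00034235, -0.00128433,  0.00239086,  0.0015635 , -0.00070791,
       -0.00019672]), 'effort': array([-2.39100937e-04, -5.21561801e+01,  4.65652192e+01,  1.59686554e-02,
       -3.00680858e-05, -6.99898465e-06]), 'tcp_pos': array([ 0.16080087, -0.52573521,  0.23063988]), 'orientation': array([-3.14035305e+00, -2.78613638e-06,  2.96783371e-01]), 'contact_force': array([ 0.09840785, -0.16683063,  0.09971794]), 'ft_torque': array([0.01350663, 0.01396173, 0.0390487 ]), 'grasp_force': 0.0, 'opening': 0.08550799650922561}
```

View pics/scene0.png

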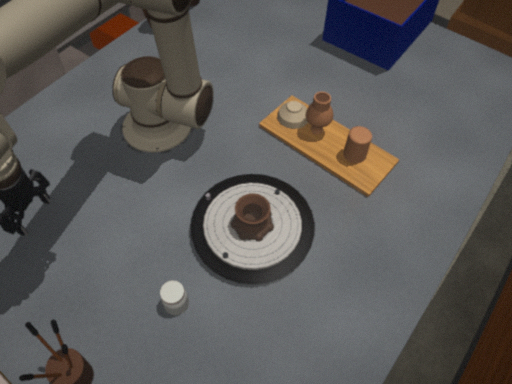

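View pics/top0.png

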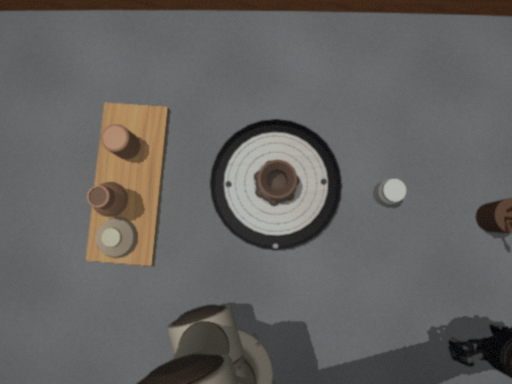

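Top view: the vase stands at (97,196) in the middle of the board, the tumbler at (116,138), the bowl at (116,238). The chuck rim is near (277,179), with bat pins at (228,184) and (323,182). The scene view has the vase foot at (321,99) and the chuck rim at (252,208).

Run:
```python
from h import *
from scipy.optimize import least_squares
C={n:ctrl.read_camera(n) for n in('scene','top')}
def circ(P):
    f=lambda p:np.hypot(P[:,0]-p[0],P[:,1]-p[1])-p[2]
    s=least_squares(f,[*P.mean(0),.1],loss='soft_l1',f_scale=.002); return s.x,np.abs(s.fun).mean()
for n,box in(('top',(205,115,350,255)),('scene',(185,165,320,285))):
    c=C[n]; im=c['pixels'].astype(int); x0,y0,x1,y1=box
    m=np.zeros(im.shape[:2],np.uint8); s=im[y0:y1,x0:x1]
    m[y0:y1,x0:x1]=((s.min(2)>115)&(s.max(2)-s.min(2)<40))*255
    k,l,st,_=cv2.connectedComponentsWithStats(m); i=1+st[1:,4].argmax()
    h=cv2.convexHull(np.argwhere(l==i)[:,::-1].astype(np.int32))[:,0]
    print(n,'wheel',circ(np.array([atz(c,u,v,.036)[:2] for u,v in h])))
# tri of foot
def tri(a,b):
    A=[];B=[]
    for n,p in(('top',a),('scene',b)):
        o,d=ray(C[n],*p); d=d/np.linalg.norm(d); M=np.eye(3)-np.outer(d,d); A.append(M);B.append(M@o)
    return np.linalg.lstsq(np.vstack(A),np.hstack(B),rcond=None)[0]
print('foot',tri((97,196),(321,99)),atz(C['top'],97,196,.168),atz(C['scene'],321,99,.168))
print('rim',tri((277,179),(252,208)))
print('pins',atz(C['top'],228,184,.042),atz(C['top'],323,182,.042),atz(C['scene'],208,196,.042),atz(C['scene'],225,255,.042))
w=[]
for n,(x0,y0,x1,y1) in(('top',(75,120,180,220)),('scene',(220,180,290,250)),('scene',(285,80,355,150)),('top',(247,150,307,210))):
    w.append(cv2.resize(C[n]['pixels'][y0:y1,x0:x1,::-1],(400,300),interpolation=cv2.INTER_CUBIC))
cv2.imwrite('pics/crop.png',cv2.convertScaleAbs(np.vstack([np.hstack(w[:2]),np.hstack(w[2:])]),alpha=1.5))
```

```text
top wheel (array([ 0.50775648, -0.12376902,  0.13884083]), np.float64(0.000230307029062086))
scene wheel (array([ 0.50649502, -0.12583256,  0.13851897]), np.float64(0.0003405782790543188))
foot [0.45250785 0.30112899 0.15801072] [0.45451781 0.30047387 0.168     ] [0.45481997 0.28747013 0.168     ]
rim [ 0.50586044 -0.12462083  0.11310576]
pins [0.50198121 0.00271675 0.042     ] [ 0.50986462 -0.2503677   0.042     ] [ 0.35091508 -0.13565512  0.042     ] [ 0.51156436 -0.25305509  0.042     ]
```

View pics/crop.png

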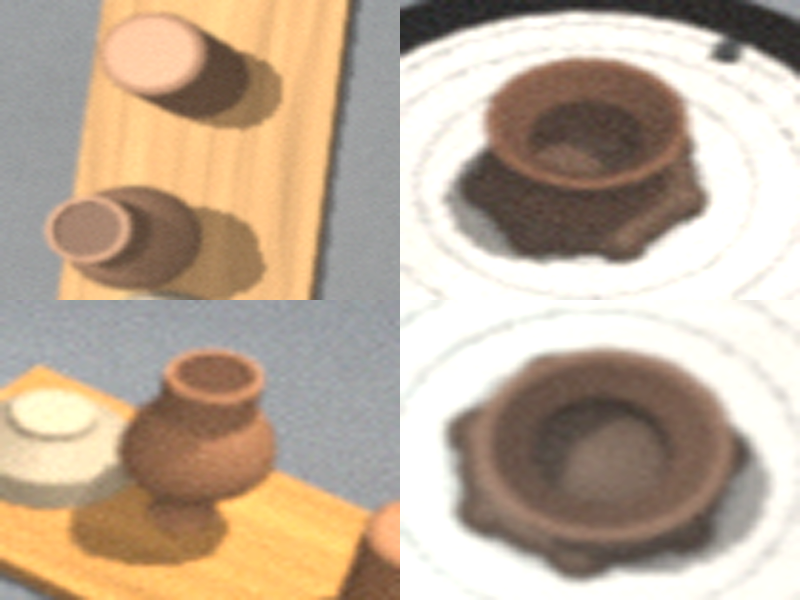

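Crop: the vase foot centre is at about (98.2,196.3) in top and (322.0,97.8) in scene. The chuck rim centre is at about (277.6,178.8) and (252.2,208.3).

Run:
```python
from h import *
from scipy.optimize import least_squares
C={n:ctrl.read_camera(n) for n in('scene','top')}
t=np.linspace(0,2*np.pi,73)[:-1]
def ell(n,p,r): # ellipse centre in image of horizontal circle
    P=np.c_[p[0]+r*np.cos(t),p[1]+r*np.sin(t),0*t+p[2]]
    q=proj(C[n],P); return (q.max(0)+q.min(0))/2,(q.max(0)-q.min(0))
for nm,a,b,r,z in(('foot',(98.2,196.3),(322.0,97.8),.027,.168),('rim',(277.6,178.8),(252.2,208.3),.049,.11)):
    f=lambda p:np.r_[ell('top',p,r)[0]-a,ell('scene',p,r)[0]-b]
    s=least_squares(f,[.48,0,z]); print(nm,s.x,s.fun,ell('top',s.x,r)[1],ell('scene',s.x,r)[1])
    s=least_squares(lambda p:f([*p,z]),[.48,0]); print(nm,'fixed z',s.x,s.fun)
    for n,m in(('top',a),('scene',b)): print(n,least_squares(lambda p:ell(n,[*p,z],r)[0]-m,[.48,0]).x)
```

```text
foot [0.45363349 0.29828808 0.16493127] [ 0.22908604  0.24635872  0.42680783 -0.13065321] [22.71252809 22.85139776] [17.54986167 12.36683773]
foot fixed z [0.45380746 0.29673383] [ 0.37248499  0.05263781  0.33299235 -0.5508313 ]
top [0.45392249 0.29762333]
scene [0.45427955 0.29406028]
rim [ 0.50671789 -0.12564122  0.11535679] [ 0.1132352   0.12336719  0.18014446 -0.02162264] [39.5256015  39.16046534] [36.46483944 30.9212563 ]
rim fixed z [ 0.50638033 -0.12481747] [-0.33323702  0.55654314  0.25778588  0.75875339]
top [ 0.50778904 -0.12564282]
scene [ 0.50436482 -0.12332679]
```

Request:
drive_tool --pt "1.8 5.2 0 0 0 0 0" --pt "1.8 5.2 0 0 0 0 0" --pt "1.8 5.2 0 0 0 0 0" --pt "1.8 5.2 0 0 0 0 0" --pt "1.8 5.2 0 0 0 0 0" --pt "1.8 5.2 0 0 0 0 0" --pt "1.8 5.2 0 0 0 0 0" --pt "1.8 5.2 0 0 0 0 0" --pt "1.8 5.2 0 0 0 0 0" --pt "1.8 5.2 0 0 0 0 0" --pt "1.8 5.2 0 0 0 0 0" --pt "1.8 5.2 0 0 0 0 0" --grip_force 40

```text
clock: 1.8
tcp_pos: [0.3771, 0.1001, 0.2315]
orientation: [3.141, -0.001, 0.297]
contact_force: [1.9, -1.0, 1.0]
opening: 0.0858
grasp_force: 0.0
```

Request:
drive_tool --pt "1.9 4.9 0 0 0 0 0" --pt "1.9 4.9 0 0 0 0 0" --pt "1.9 4.9 0 0 0 0 0" --pt "1.5 3.8 -0.5 0 0 0 0" --pt "0.5 1.2 -1.5 0 0 0 0" --pt "0 0 -1.5 0 0 0 0" --pt "0 0 0 0 0 0 0"

```text
clock: 2.68
tcp_pos: [0.48, 0.2209, 0.1949]
orientation: [-3.083, 0.003, 0.401]
contact_force: [-0.1, -0.1, 0.8]
opening: 0.0855
grasp_force: 0.0
```

Run:
```python
from h import *
s=ctrl.sense(); print(s['q'],s['tcp_pos'],s['contact_force'])
C={n:ctrl.read_camera(n) for n in('scene','top')}
w=[]
for n,(x0,y0,x1,y1) in(('top',(65,140,165,240)),('scene',(275,50,375,150))):
    w.append(cv2.resize(C[n]['pixels'][y0:y1,x0:x1,::-1],(400,400),interpolation=cv2.INTER_CUBIC))
cv2.imwrite('pics/g1.png',cv2.convertScaleAbs(np.hstack(w),alpha=1.7))
```

```text
[0.39990972 0.0268715  0.04157091 1.58872471 0.05832109 3.14061581] [0.47997799 0.22091549 0.19485701] [-0.12487709 -0.10301901  0.83036746]
```

View pics/g1.png

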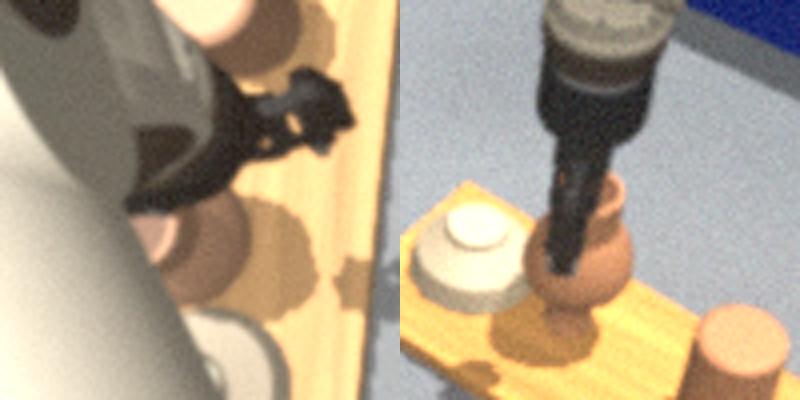

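The wrist hit its q6 limit, leaving a small tilt. The picture shows the fingers beside and above the vase, touching nothing. I'll unwind the yaw (yaw = q1 − q6 + π) and then correct the tilt.

Request:
drive_tool --pt "0 0 2.5 0 0 0.18 0" --pt "0 0 0 0 0 0.18 0" --pt "0 0 0 0 0 0.18 0" --pt "0 0 0 0 0 0.18 0" --pt "0 0 0 0 0 0.18 0" --pt "0 0 0 0 0 0.18 0" --pt "0 0 0 0 0 0.18 0" --pt "0 0 0 0 0 0.18 0" --pt "0 0 0 0 0 0.18 0" --pt "0 0 0 0 0 0.18 0" --pt "0 0 0 0 0 0 0"

```text
clock: 4.15
tcp_pos: [0.481, 0.2217, 0.2223]
orientation: [-3.084, 0.001, 2.2]
contact_force: [0.3, 0.3, 0.4]
opening: 0.0852
grasp_force: 0.0
```

```bash
cat >> h.py <<'E'
from scipy.spatial.transform import Rotation as Ro
def tilt():
    s=ctrl.sense(); z=Ro.from_euler('xyz',s['orientation']).as_matrix()[:,2]
    print('t',s['clock'],'tcp',np.round(s['tcp_pos'],4),'rpy',np.round(s['orientation'],4),'fix rotvec',np.round(np.cross(z,[0,0,-1]),4),'q',np.round(s['q'],2),'F',np.round(s['contact_force'],2),'T',np.round(s['ft_torque'],3),s['opening'],s['grasp_force'])
E
python3 -c "
from h import *
tilt()"
```

```text
t 4.15 tcp [0.481  0.2217 0.2223] rpy [-3.0844e+00  1.0000e-03  2.2001e+00] fix rotvec [ 0.0345 -0.0456  0.    ] q [ 0.44  0.09  0.16  1.7  -0.01  1.38] F [0.27 0.28 0.4 ] T [ 0.062 -0.054 -0.007] 0.08519763675153466 0.0
```

Request:
drive_tool --pt "-0.7 1.9 0 0.0345 -0.0456 0 0" --pt "-0.7 1.9 0 0 0 0 0" --pt "-0.7 1.9 0 0 0 0 0" --pt "-0.6 1.8 0 0 0 0 0" --pt "0 0 -2 0 0 0 0" --pt "0 0 0 0 0 0 0"

```text
clock: 4.9
tcp_pos: [0.4535, 0.2972, 0.1999]
orientation: [-3.137, -0.0, 2.201]
contact_force: [0.3, -0.5, 0.3]
opening: 0.0857
grasp_force: 0.0
```

Run:
```python
from h import *
tilt()
C={n:ctrl.read_camera(n) for n in('scene','top')}
w=[]
for n,(x0,y0,x1,y1) in(('top',(55,140,155,240)),('scene',(275,40,375,140))):
    w.append(cv2.resize(C[n]['pixels'][y0:y1,x0:x1,::-1],(400,400),interpolation=cv2.INTER_CUBIC))
cv2.imwrite('pics/g2.png',cv2.convertScaleAbs(np.hstack(w),alpha=1.9))
```

```text
t 4.9 tcp [0.4535 0.2972 0.1999] rpy [-3.1374e+00 -5.0000e-04  2.2013e+00] fix rotvec [ 0.0021 -0.0036  0.    ] q [0.58 0.06 0.09 1.6  0.   1.52] F [ 0.32 -0.45  0.3 ] T [-0.005  0.031 -0.06 ] 0.08572827563143616 0.0
```

View pics/g2.png

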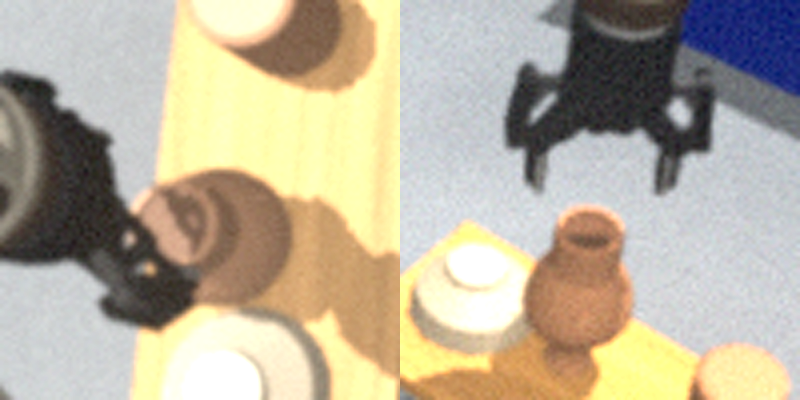

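Fingers are centred above the foot in both views (midpoint at about (600,185) in the right crop, foot at (590,218)). Descending and closing gradually.

Request:
drive_tool --pt "0 0 -1.5 0.002 -0.003 0 0" --pt "0 0 -1.5 0 0 0 0" --pt "0 0 -1.5 0 0 0 0" --pt "0 0 -1.4 0 0 0 0.1" --pt "0 0 -0.8 0 0 0 0.2" --pt "0 0 0 0 0 0 0.3" --pt "0 0 0 0 0 0 0.3" --pt "0 0 0 0 0 0 0.3" --grip_force 30

```text
clock: 6.0
tcp_pos: [0.4544, 0.2971, 0.1349]
orientation: [3.138, -0.0, 2.202]
contact_force: [-0.2, 0.0, -0.1]
opening: 0.0602
grasp_force: 0.0
```

Run:
```python
from h import *
tilt()
C={n:ctrl.read_camera(n) for n in('scene','top')}
w=[]
for n,(x0,y0,x1,y1) in(('top',(65,160,125,220)),('scene',(295,65,355,125))):
    w.append(cv2.resize(C[n]['pixels'][y0:y1,x0:x1,::-1],(400,400),interpolation=cv2.INTER_CUBIC))
cv2.imwrite('pics/g3.png',cv2.convertScaleAbs(np.hstack(w),alpha=2.2))
```

```text
t 6.0 tcp [0.4544 0.2971 0.1349] rpy [ 3.1385e+00 -1.0000e-04  2.2015e+00] fix rotvec [-0.0019  0.0025  0.    ] q [ 0.58  0.05 -0.05  1.47  0.    1.52] F [-0.16  0.01 -0.08] T [ 0.023 -0.006 -0.024] 0.06015043458610399 0.0
```

View pics/g3.png

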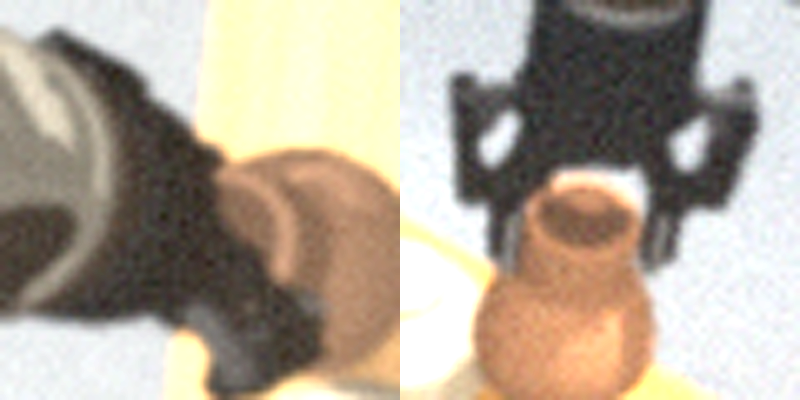

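No contact at 60 mm opening and the foot sits between the pads. Lowering 4 mm and gripping.

Request:
drive_tool --pt "0 0 -0.4 -0.002 0.0025 0 0.3" --pt "0 0 0 0 0 0 0.33" --pt "0 0 0 0 0 0 0.35" --pt "0 0 0 0 0 0 0.37" --pt "0 0 0 0 0 0 0.4" --pt "0 0 0 0 0 0 0.5" --pt "0 0 0 0 0 0 0.6" --pt "0 0 0 0 0 0 1" --pt "0 0 0 0 0 0 1" --pt "0 0 0 0 0 0 1" --grip_force 40

```text
clock: 7.35
tcp_pos: [0.4542, 0.2969, 0.1305]
orientation: [-3.141, -0.0, 2.202]
contact_force: [-0.9, -0.1, 3.8]
opening: 0.0533
grasp_force: 42.9
```

```bash
python3 -c "
from h import *
tilt()"
```

```text
t 7.35 tcp [0.4542 0.2969 0.1305] rpy [-3.1409 -0.      2.2016] fix rotvec [ 0.0004 -0.0006  0.    ] q [ 0.58  0.06 -0.05  1.46 -0.    1.52] F [-0.93 -0.13  3.83] T [-0.046  0.165 -0.014] 0.05325188132384076 42.941699624061584
```

Request:
drive_tool --pt "0 0 0.5 0 0 0 1" --pt "0 0 1.5 0 0 0 1" --pt "0 0 2.5 0 0 0 1" --pt "0 0 3 0 0 0 1" --pt "0 0 3 0 0 0 1" --pt "0 0 2.5 0 0 0 1" --pt "0.2 -1.5 1 0 0 0 1" --pt "0.4 -3 0 0 0 0 1" --pt "0.5 -4 0 0 0 0 1" --pt "0.5 -4.5 0 0 0 0 1" --pt "0.6 -4.5 0 0 0 0 1" --pt "0.6 -4.5 0 0 0 0 1"

```text
clock: 8.85
tcp_pos: [0.4817, 0.0747, 0.27]
orientation: [-3.14, -0.0, 2.201]
contact_force: [1.0, -0.2, -4.1]
opening: 0.0531
grasp_force: 43.3
```

Request:
drive_tool --pt "0.6 -4.5 0 0 0 0 1" --pt "0.6 -4.5 0 0 0 0 1" --pt "0.5 -4 0 0 0 0 1" --pt "0.4 -3.5 0 0 0 0 1" --pt "0.3 -2.5 0 0 0 0 1" --pt "0.1 -1.15 0 0 0 0 1" --pt "0 0 0 0 0 0 1" --pt "0 0 0 0 0 0 1" --pt "0 0 0 0 0 0 1"

```text
clock: 9.98
tcp_pos: [0.5071, -0.1238, 0.2705]
orientation: [-3.141, 0.0, 2.203]
contact_force: [-0.6, -0.1, -4.4]
opening: 0.0535
grasp_force: 43.3
```

Run:
```python
from h import *
tilt()
C={n:ctrl.read_camera(n) for n in('scene','top')}
w=[]
for n,(x0,y0,x1,y1) in(('top',(215,115,335,235)),('scene',(190,120,310,240))):
    w.append(cv2.resize(C[n]['pixels'][y0:y1,x0:x1,::-1],(400,400),interpolation=cv2.INTER_CUBIC))
cv2.imwrite('pics/g4.png',cv2.convertScaleAbs(np.hstack(w),alpha=1.8))
```

```text
t 9.975 tcp [ 0.5071 -0.1238  0.2705] rpy [-3.1407  0.      2.2027] fix rotvec [ 0.0005 -0.0007  0.    ] q [-0.24  0.04  0.2   1.73 -0.    0.7 ] F [-0.64 -0.12 -4.36] T [ 0.035 -0.03  -0.008] 0.05348643720278075 43.30716669559479
```

View pics/g4.png

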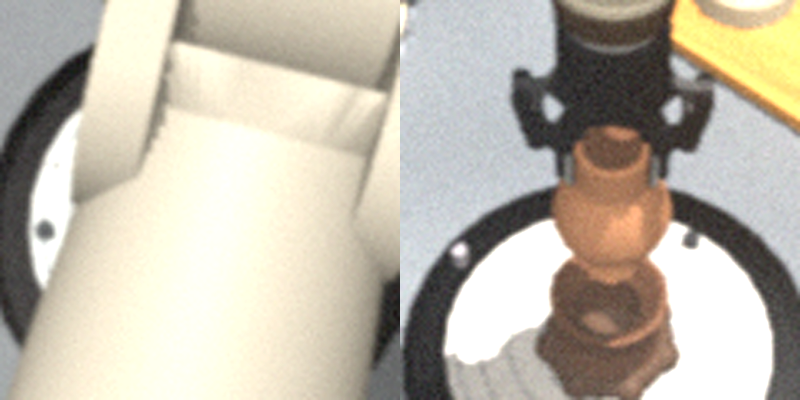

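Scene view: the vase hangs upright over the chuck, with its belly centred at about (253.2,186) and the foot at about (253.0,165). One bat pin is visible at about (277,192). Checking the predicted alignment.

Run:
```python
from h import *
C=ctrl.read_camera('scene')
x,y=.5071,-.1238
z0=.2705-.0375
for h in(0,.075): print(proj(C,[[x,y,z0+h],[x+.005,y,z0+h],[x,y+.005,z0+h]]))
im=C['pixels'].astype(int)
for r in range(160,200,3):
    row=im[r,230:285]; m=(row[:,0]-row[:,2]>22); k=np.where(m)[0]+230
    print(r,k.min() if len(k) else 0,k.max() if len(k) else 0,end=' | ')
print(proj(C,[[.507,-.1245,.113]]))
```

```text
[[253.15065611 182.2793739 ]
 [254.7603992  183.28703102]
 [254.37429775 180.97347514]]
[[253.32844938 163.75128118]
 [255.03265841 164.78670476]
 [254.62271824 162.40923826]]
160 246 261 | 163 242 264 | 166 242 264 | 169 243 264 | 172 243 264 | 175 238 269 | 178 236 270 | 181 236 271 | 184 236 271 | 187 236 270 | 190 238 269 | 193 240 266 | 196 241 264 | 199 239 266 | [[252.71294496 208.16670957]]
```

Request:
drive_tool --pt "0 -0.07 -1.5 0 0 0 1" --pt "0 0 -2.5 0 0 0 1" --pt "0 0 -2.5 0 0 0 1" --pt "0 0 -1.5 0 0 0 1" --pt "0 0 -0.7 0 0 0 1" --pt "0 0 -0.3 0 0 0 1" --pt "0 0 -0.2 0 0 0 1" --pt "0 0 0 0 0 0 1"

```text
clock: 11.12
tcp_pos: [0.5074, -0.1254, 0.1787]
orientation: [-3.141, 0.001, 2.202]
contact_force: [-0.9, 0.4, -3.7]
opening: 0.0533
grasp_force: 43.4
```

Request:
drive_tool --pt "0 0 -0.1 0 0 0 1" --pt "0 0 -0.1 0 0 0 1" --pt "0 0 -0.1 0 0 0 1" --pt "0 0 0 0 0 0 1"

```text
clock: 11.62
tcp_pos: [0.5071, -0.1253, 0.1753]
orientation: [-3.141, -0.0, 2.202]
contact_force: [-0.2, 0.1, -3.1]
opening: 0.053
grasp_force: 43.4
```

Request:
drive_tool --pt "0 0 -0.1 0 0 0 1" --pt "0 0 -0.1 0 0 0 1" --pt "0 0 0 0 0 0 1"

```text
clock: 12.0
tcp_pos: [0.5071, -0.1253, 0.1732]
orientation: [-3.14, -0.0, 2.202]
contact_force: [0.8, -0.5, -3.6]
opening: 0.0531
grasp_force: 43.4
```

Request:
drive_tool --pt "0 0 -0.1 0 0 0 1" --pt "0 0 -0.1 0 0 0 1" --pt "0 0 0 0 0 0 1"

```text
clock: 12.38
tcp_pos: [0.5071, -0.1253, 0.1712]
orientation: [-3.14, -0.0, 2.202]
contact_force: [0.3, -0.1, -3.9]
opening: 0.0533
grasp_force: 43.4
```

Request:
drive_tool --pt "0 0 -0.1 0 0 0 1" --pt "0 0 -0.1 0 0 0 1" --pt "0 0 0 0 0 0 1"

```text
clock: 12.75
tcp_pos: [0.5072, -0.1253, 0.1692]
orientation: [-3.141, -0.0, 2.202]
contact_force: [0.6, -0.2, -3.6]
opening: 0.0533
grasp_force: 43.4
```

Request:
drive_tool --pt "0 0 -0.1 0 0 0 1" --pt "0 0 0 0 0 0 1"

```text
clock: 13.0
tcp_pos: [0.5073, -0.1256, 0.1688]
orientation: [-3.141, 0.001, 2.201]
contact_force: [-0.7, -2.8, 0.3]
opening: 0.0528
grasp_force: 43.7
```

Request:
drive_tool --pt "0 0 -0.1 0 0 0 1" --pt "0 0 0 0 0 0 1"

```text
clock: 13.25
tcp_pos: [0.5074, -0.1257, 0.1686]
orientation: [-3.141, 0.002, 2.201]
contact_force: [-2.3, -3.1, 6.5]
opening: 0.0529
grasp_force: 44.5
```

Contact at z≈0.1688. The chuck pushes the vase toward −x,−y, so I'll ease up, shift that way and lower again.

Request:
drive_tool --pt "0 0 0.1 0 0 0 1" --pt "-0.06 -0.1 0 0 0 0 1" --pt "0 0 0 0 0 0 1"

```text
clock: 13.62
tcp_pos: [0.5069, -0.1262, 0.1683]
orientation: [-3.141, 0.0, 2.202]
contact_force: [2.6, 0.7, -1.3]
opening: 0.0532
grasp_force: 43.6
```

Request:
drive_tool --pt "0 0 -0.1 0 0 0 1" --pt "0 0 0 0 0 0 1"

```text
clock: 13.88
tcp_pos: [0.5071, -0.1263, 0.168]
orientation: [3.141, 0.001, 2.202]
contact_force: [2.7, -0.5, 4.8]
opening: 0.0527
grasp_force: 44.3
```

Request:
drive_tool --pt "0 0 0.08 0 0 0 1" --pt "0.04 -0.02 0 0 0 0 1" --pt "0 0 0 0 0 0 1"

```text
clock: 14.25
tcp_pos: [0.5071, -0.1263, 0.1681]
orientation: [-3.141, -0.0, 2.202]
contact_force: [3.0, 1.6, 1.2]
opening: 0.0529
grasp_force: 43.7
```

Run:
```python
from h import *
tilt()
```

```text
t 14.25 tcp [ 0.5071 -0.1263  0.1681] rpy [-3.1409e+00 -3.0000e-04  2.2016e+00] fix rotvec [ 0.0002 -0.0008  0.    ] q [-0.24  0.01 -0.03  1.54 -0.    0.7 ] F [3.03 1.57 1.22] T [ 0.473 -0.721 -0.066] 0.05291778628474638 43.68001341819763
```

Request:
drive_tool --pt "0 0 -0.08 0 0 0 1" --pt "0 0 0 0 0 0 1" --pt "0 0 0 0 0 0 1"

```text
clock: 14.62
tcp_pos: [0.5072, -0.1264, 0.168]
orientation: [-3.141, 0.001, 2.202]
contact_force: [2.5, 2.0, 5.5]
opening: 0.0532
grasp_force: 44.5
```

Run:
```python
from h import *
tilt()
```

```text
t 14.625 tcp [ 0.5072 -0.1264  0.168 ] rpy [-3.1414e+00  6.0000e-04  2.2017e+00] fix rotvec [0.0006 0.0002 0.    ] q [-0.24  0.01 -0.03  1.53 -0.    0.7 ] F [2.53 1.97 5.51] T [ 0.452 -0.387 -0.061] 0.05323427992279621 44.53734219074249
```

Near home; I'll unload, release so the vase self-centres, and look.

Request:
drive_tool --pt "0 0 0.07 0 0 0 1" --pt "0 0 0 0 0 0 0.37" --pt "0 0 0 0 0 0 0.34" --pt "0 0 0 0 0 0 0.28" --pt "0 0 0 0 0 0 0.22" --pt "0 0 0 0 0 0 0.22" --pt "0 0 0 0 0 0 0.22"

```text
clock: 15.5
tcp_pos: [0.5069, -0.1266, 0.168]
orientation: [-3.14, -0.0, 2.202]
contact_force: [0.3, -0.1, 0.7]
opening: 0.0664
grasp_force: 0.0
```

Run:
```python
from h import *
tilt()
C=ctrl.read_camera('scene'); x0,y0,x1,y1=195,145,315,265
cv2.imwrite('pics/g5.png',cv2.convertScaleAbs(cv2.resize(C['pixels'][y0:y1,x0:x1,::-1],(600,600),interpolation=cv2.INTER_CUBIC),alpha=1.8))
im=C['pixels'].astype(int)
for r in range(176,216,3):
    row=im[r,228:280]; m=(row[:,0]-row[:,2]>22); k=np.where(m)[0]+228
    print(r,k.min() if len(k) else 0,k.max() if len(k) else 0,end=' | ')
t=np.linspace(0,6.28,60)
for z,r in((.1305+.075,.027),(.1305-.004,.0445)):
    p=proj(C,np.c_[.507+r*np.cos(t),-.126+r*np.sin(t),0*t+z]); print(z,p.min(0),p.max(0))
```

```text
t 15.5 tcp [ 0.5069 -0.1266  0.168 ] rpy [-3.1404e+00 -1.0000e-04  2.2015e+00] fix rotvec [ 0.0007 -0.001   0.    ] q [-0.24  0.01 -0.03  1.54 -0.    0.7 ] F [ 0.26 -0.06  0.66] T [ 0.027  0.021 -0.042] 0.06639749923164195 0.0
176 0 0 | 179 0 0 | 182 0 0 | 185 245 259 | 188 242 262 | 191 243 262 | 194 240 265 | 197 240 265 | 200 238 268 | 203 236 269 | 206 235 270 | 209 236 270 | 212 237 270 | 215 237 269 | 0.20550000000000002 [241.82503546 180.40408873] [263.23860581 198.06687365]
0.1265 [235.70921596 192.03029592] [269.09070307 220.25643442]
```

View pics/g5.png

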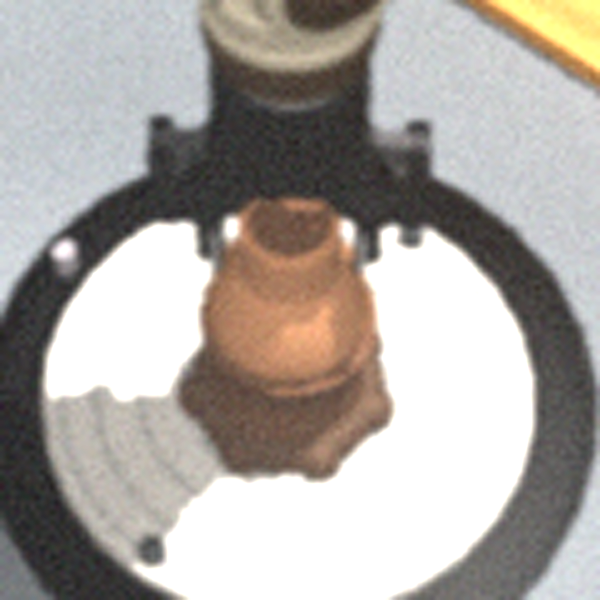

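The vase is seated upright in the chuck, with the pins at about (277,192.4) and (225.4,254.8). Regripping.

Request:
drive_tool --pt "0 0 0 0 0 0 0.3" --pt "0 0 0 0 0 0 0.34" --pt "0 0 0 0 0 0 0.37" --pt "0 0 0 0 0 0 0.4" --pt "0 0 0 0 0 0 0.6" --pt "0 0 0 0 0 0 1" --pt "0 0 0 0 0 0 1"

```text
clock: 16.42
tcp_pos: [0.5072, -0.1264, 0.1682]
orientation: [-3.141, 0.0, 2.202]
contact_force: [3.0, 1.8, 3.9]
opening: 0.0533
grasp_force: 42.3
```

Run:
```python
from h import *
tilt()
```

```text
t 16.425 tcp [ 0.5072 -0.1264  0.1682] rpy [-3.1412e+00  3.0000e-04  2.2017e+00] fix rotvec [ 0.0005 -0.0002  0.    ] q [-0.24  0.01 -0.03  1.53 -0.    0.7 ] F [3.01 1.77 3.86] T [ 0.533 -0.46  -0.023] 0.053346996840571564 42.28479266166687
```

Request:
drive_tool --pt "0.05 0.03 0 0 0 0 1" --pt "0 0 -0.03 0 0 0 1" --pt "0 0 0 0 0 0 1"

```text
clock: 16.8
tcp_pos: [0.5073, -0.1264, 0.1682]
orientation: [-3.14, 0.0, 2.201]
contact_force: [-1.1, 1.5, 6.7]
opening: 0.0532
grasp_force: 42.6
```

Request:
drive_tool --pt "0 0 -0.03 0 0 0 1" --pt "0 0 0 0 0 0 1"

```text
clock: 17.05
tcp_pos: [0.5073, -0.1264, 0.1682]
orientation: [-3.14, 0.001, 2.201]
contact_force: [-0.4, 1.6, 9.2]
opening: 0.0533
grasp_force: 42.9
```

Push is 9.2 N with little side force. Turning in short stretches while watching the force.

Request:
drive_tool --pt "0 0 0 0 0 0.02 1" --pt "0 0 0 0 0 0.04 1" --pt "0 0 0 0 0 0.05 1" --pt "0 0 0 0 0 0.05 1"

```text
clock: 17.55
tcp_pos: [0.5076, -0.1262, 0.1682]
orientation: [-3.141, 0.001, 2.363]
contact_force: [1.3, 2.5, 8.3]
opening: 0.0531
grasp_force: 42.8
```

```bash
cat >> h.py <<'E'
def pins(f=None):
    c=ctrl.read_camera('scene'); g=c['pixels'].astype(int).max(2)
    cx,cy=.507,-.1252; A=[]
    for r in (.124,.127,.130):
        a=np.linspace(-np.pi,np.pi,1441); p=proj(c,np.c_[cx+r*np.cos(a),cy+r*np.sin(a),0*a+.040])
        A.append(cv2.remap(g.astype(np.float32),p[:,0].astype(np.float32)[None],p[:,1].astype(np.float32)[None],cv2.INTER_LINEAR)[0])
    m=np.mean(A,0)<100; e=np.flatnonzero(np.diff(m.astype(int)))
    print('dark arcs',np.round(a[e],3))
    if f: cv2.imwrite('pics/'+f,cv2.convertScaleAbs(cv2.resize(c['pixels'][145:265,195:315,::-1],(600,600),interpolation=cv2.INTER_CUBIC),alpha=1.8))
E
python3 - <<'E'
from h import *
tilt(); pins()
E
```

```text
t 17.55 tcp [ 0.5076 -0.1262  0.1682] rpy [-3.1413e+00  7.0000e-04  2.3628e+00] fix rotvec [0.0007 0.0003 0.    ] q [-0.24  0.01 -0.03  1.53 -0.    0.54] F [1.25 2.47 8.32] T [ 0.547  0.008 -0.296] 0.053140323055941054 42.8189080953598
dark arcs [-2.243 -2.23  -2.186 -2.142 -2.116 -2.09  -2.051 -1.99  -1.872 -1.841
 -1.776 -1.75  -1.728 -1.715 -1.706 -1.684 -1.44  -1.34   1.719  2.784]
```

The wheel follows: moment 0.296 N·m, pin at about −1.39 rad from −1.54.

Request:
drive_tool --pt "0.01 0.02 -0.01 0 0 0.05 1" --pt "0 0 0 0 0 0.06 1" --pt "0 0 0 0 0 0.06 1" --pt "0 0 0 0 0 0.06 1" --pt "0 0 0 0 0 0.06 1"

```text
clock: 18.23
tcp_pos: [0.508, -0.1256, 0.1682]
orientation: [3.141, 0.001, 2.653]
contact_force: [2.0, 4.4, 7.6]
opening: 0.0534
grasp_force: 42.8
```

Request:
drive_tool --pt "0 0 0 0 0 0.06 1" --pt "0 0 0 0 0 0.06 1" --pt "0 0 0 0 0 0.06 1" --pt "0 0 0 0 0 0.06 1"

```text
clock: 18.73
tcp_pos: [0.5082, -0.1251, 0.1682]
orientation: [3.14, 0.001, 2.894]
contact_force: [2.6, 7.8, 8.8]
opening: 0.0532
grasp_force: 42.8
```

Side force is growing because the TCP is slightly off the vase axis, so I'll follow it while turning on.

Request:
drive_tool --pt "0.03 0.08 0 0 0 0.03 1" --pt "0 0.01 0 0 0 0.06 1" --pt "0 0.01 0 0 0 0.06 1" --pt "0 0.01 0 0 0 0.06 1"

```text
clock: 19.23
tcp_pos: [0.5083, -0.1245, 0.1682]
orientation: [-3.141, 0.002, 3.103]
contact_force: [0.9, 5.2, 9.1]
opening: 0.0529
grasp_force: 42.8
```

Run:
```python
from h import *
tilt(); pins()
```

```text
t 19.225 tcp [ 0.5083 -0.1245  0.1682] rpy [-3.1415e+00  1.6000e-03  3.1035e+00] fix rotvec [0.0002 0.0016 0.    ] q [-0.24  0.01 -0.03  1.53  0.   -0.2 ] F [0.91 5.16 9.12] T [ 1.099 -0.221 -0.251] 0.05290351803059386 42.813477516174316
dark arcs [-1.619 -1.606 -0.711 -0.62   1.946  2.727]
```

Request:
drive_tool --pt "0 0.05 0 0 0 0.05 1" --pt "0 0.02 0 0 0 0.03 1" --pt "0 0 0 0 0 0 1" --pt "0 0 0.04 0 0 0 1" --pt "0 0 0 0 0 0 1"

```text
clock: 19.9
tcp_pos: [0.5082, -0.1242, 0.1682]
orientation: [-3.14, 0.001, -3.101]
contact_force: [1.4, 1.8, 6.3]
opening: 0.0528
grasp_force: 42.6
```

Run:
```python
from h import *
tilt(); pins()
```

```text
t 19.9 tcp [ 0.5082 -0.1242  0.1682] rpy [-3.1404e+00  1.0000e-03 -3.1013e+00] fix rotvec [0.0011 0.0011 0.    ] q [-0.24  0.01 -0.03  1.53 -0.   -0.28] F [1.39 1.81 6.29] T [ 0.533 -0.381  0.263] 0.05280025297086559 42.56779968738556
dark arcs [-2.313 -2.282 -1.994 -1.99  -1.95  -1.946 -0.646 -0.55   1.972  2.011
  2.025  2.679]
```

Wheel turned ≈0.94 rad. Unloading, releasing and retreating upward.

Request:
drive_tool --pt "0 0 0.03 0 0 0 1" --pt "0 0 0 0 0 0 0.37" --pt "0 0 0 0 0 0 0.34" --pt "0 0 0 0 0 0 0.28" --pt "0 0 0 0 0 0 0.2" --pt "0 0 0 0 0 0 0.1" --pt "0 0 0 0 0 0 0" --pt "0 0 0 0 0 0 0" --pt "0 0 0 0 0 0 0"

```text
clock: 21.08
tcp_pos: [0.5079, -0.1242, 0.168]
orientation: [-3.141, -0.0, -3.102]
contact_force: [1.0, -0.6, 0.0]
opening: 0.085
grasp_force: 0.0
```

Request:
drive_tool --pt "0 0 0.5 0 0 0 0" --pt "0 0 1.5 0 0 0 0" --pt "0 0 3 0 0 0 0" --pt "0 0 3 0 0 0 0" --pt "0 0 3 0 0 0 0" --pt "0 0 2 0 0 0 0" --pt "-2 0 0 0 0 0 0" --pt "-4 0 0 0 0 0 0" --pt "-4 0 0 0 0 0 0" --pt "-4 0 0 0 0 0 0" --pt "-2 0 0 0 0 0 0" --pt "0 0 0 0 0 0 0"

```text
clock: 22.58
tcp_pos: [0.3472, -0.1243, 0.2997]
orientation: [-3.139, 0.003, -3.102]
contact_force: [-0.4, -0.5, -0.6]
opening: 0.0851
grasp_force: 0.0
```

Run:
```python
from h import *
tilt(); pins('end.png')
```

```text
t 22.575 tcp [ 0.3472 -0.1243  0.2997] rpy [-3.1394e+00  2.8000e-03 -3.1024e+00] fix rotvec [0.0021 0.0028 0.    ] q [-0.34 -0.3  -0.04  1.83 -0.   -0.38] F [-0.37 -0.48 -0.59] T [0.029 0.007 0.069] 0.08511418772445976 0.0
dark arcs [-0.646 -0.55   2.513  2.614]
```

View pics/end.png

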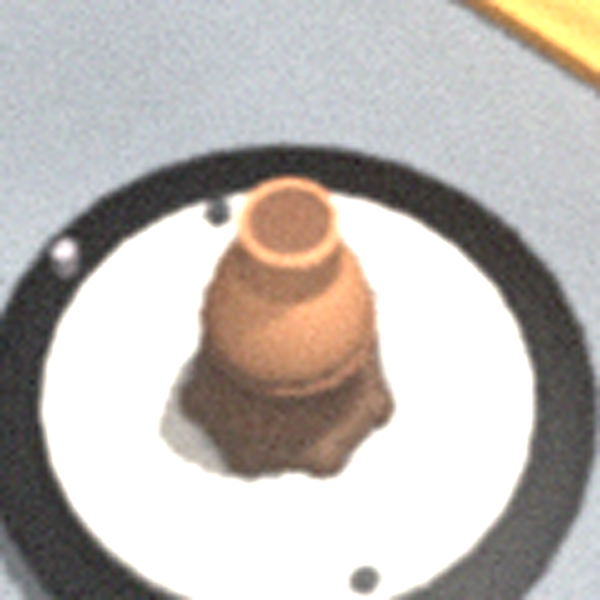

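The vase stands upright and seated at about (290,290) in the crop. The pins have moved to (217,212) and (365,580), about 0.94 rad round. Handing in.

```bash
python3 -c "
from rig import ctrl
print(ctrl.close_job())"
```

```text
the job is handed in; nothing more can be done
None
```

The vase stands upright in the chuck; the wheel was turned about 0.94 rad anticlockwise through it (push about 9 N), the gripper was withdrawn, and the job was handed in at about 23 s (no verdict returned).

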